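Snug the adjustable wrench on a steamer's lid nut and tighten it

ROBOT

A 6-joint arm with a two-finger parallel gripper is mounted at the origin on the work surface. World frame = base frame: x ahead of the robot, y to its left, z up, the work surface at z = 0. Lengths are in m, angles in rad, forces in N, time in s.
With the tool pointing down it reaches from about 0.15 to 0.775 m from the base axis. Payload 6.1 kg.
Tool frame: the origin (TCP) lies at the very end of the fingers, on their centre line; the grasp point (between the pads) lies 19 mm behind it; z points along the fingers, y is the line along which they close (so a half turn about z gives the same grasp; the last joint's range is limited). The gripper opens to 85 mm and grips with 20 to 120 N. Pads are 22 mm wide; open, the fingers measure 114 mm over their backs; the gripper's body (76 mm by 85 mm) begins 54 mm behind the grasp point. The pads swing forward as they close: fully open they stand 13 mm farther back than shut.
Start: joints at [-1.129, 0.126, -0.04, 1.405, 0, 1.571], TCP at [0.224, -0.475, 0.231] pointing down, gripper open.
Joint ranges: [-2.72, 2.72], [-0.95, 1.95], [-1.27, 1.35], [-1.78, 2.02], [-1.46, 1.47], [-3.14, 3.14]. Speed limits (rad/s): [2.39, 2.39, 3.01, 3.14, 3.14, 3.14].

INTERFACE

Orientations are given as a unit quaternion [w, x, y, z].
In Python, from bench import sense, grab_frame, job_done gives the robot as it stands. The module is installed in compiled form; this text tells all that it offers.
- The arm moves only by the shell command python3 -m jog 'ROWS'. ROWS is JSON, a list of rows, each a list of 5 numbers: the shift along the tool's x, y, z in mm, then the turn about the tool's z in rad, then the finger opening in mm, from 0 to 85.4. In form: [[x, y, z, yaw, grip], ...]. A call has 1 to 20 rows; each row shifts and turns the commanded pose from where the row before left it, along the tool's axes as they then stand; what a row does not reach is not made up. A row lasts 1/8 s, in which the tool goes at most 62.5 mm and 10.7 degrees, less where a joint would pass 70% of its speed; a pose out of reach is approached as far as the arm can. A call is refused whole if a number of a shift passes 62.5 or a number of a turn 0.188, either way. A call with a gripper value outside its range is refused whole. The fingers move at their own pace and stop on an object; the grip force is fixed at half the most. Time passes only in rows, so rows that do not move let the fingers close. It gives the time, the measured TCP pose, the force, the opening and the grip force at its end, in the units of the state.
- sense(): the state, without advancing time (a new reading comes with each control period).
- grab_frame(name): name is "scene" or "side" or "wrist"; returns a dict with "img" (384x512x3 uint8, red, green, blue), "mtx" (3x3 intrinsics, pixels), "extrinsics" (4x4, takes a point from camera to world coordinates); the wrist camera has in their place "hand_eye" (4x4, takes a point from camera to tool coordinates, whose origin is the TCP and whose axes are the flange's). Camera axes: x right, y up, looking along -z (the intrinsics and any distortion apply to the point x, -y, -z); pixel columns grow to the right and rows downward; lengths in m; the calibration is good to about 2 mm. The wrist camera is an equidistant fisheye: a pixel r from the principal point sees the ray r / f radians off the axis. A picture is of the moment at which its call begins: read the wrist's pose just before it. There is no depth.
- job_done(): hands the job in; it is judged then, once.
The state is a dict: "time": time; "qpos": joint angles; "qvel": joint speeds; "effort": joint torques, N m; "ee_pos": TCP position; "tcp_rot": TCP orientation; "wrist_force": force on the tool from outside, world axes, zero at the start; "torque": the same for the moment, N m; "grip_width": finger opening in m; "grasp_force": force on a finger pad.
Only numpy, scipy, OpenCV 4.12 (cv2) and the standard library are available. Lean on these libraries where they do the work, as an engineer would, in place of code of your own. Each camera call takes 0.05 s, during which the arm holds its last target. There are 200 camera calls.

TASK

The adjustable wrench left lying on the clamp nut of the steamer's lid is too wide open. Roll its worm until the jaws just fit the nut, then swing the wrench by its handle to tighten the nut clockwise (seen from above) by an eighth of a turn. Leave the wrench lying flat on the lid with its jaws snug round the nut, and do not disturb the other things on the table.

Things in the scene. Friction and masses are not known exactly. Their poses are not given: they have to be found in the camera images.
- steamer: shallow round aluminium steamer fixed to the table, 256 mm across (263 at its rolled bands) and 60 mm high, closed by a flat lid, its top face at 60 mm. Origin: centre of its underside; z up. Two small wooden grips stick out at its sides, and a smaller spare nut (24 mm) and a washer lie loose near the lid's edge.
- nut_top (a point): centre of the top face of the steel hexagon clamp nut in the middle of the lid: 32 mm across flats, 37 mm across corners, 16 mm tall, standing on the lid (its top 76 mm above the table). It turns about the vertical.
- nut (a joint): angle of the clamp nut, rad: 0 at the start, grows as it is tightened (clockwise from above); an eighth of a turn is 0.79. Stiff: about 0.35 N m to turn, anywhere in its travel (no stop near), and it stays where it is left.
- wrench: loose steel adjustable wrench, about 0.6 kg, 272 mm long, lying flat on the lid round the clamp nut, handle overhanging the lid's edge. Origin: on its underside, at the nut's centre when the jaws are snug. x points out of the mouth, so the handle runs along -x; z up. Head 16 mm thick, about 60 mm wide. Fixed jaw at +y (inner face y = 16 mm), sliding jaw at -y, throat at x = -21 mm.
- handle (a point): point in the middle of the handle bar (wrench frame: x = -185, y = 0, z = 6 mm), a good place to grip across it, outside the lid's edge and about 66 mm over the table. The bar runs from x = -80 to -254 mm, is 24 mm wide and 12 mm thick, its underside level with the head's.
- worm_top (a point): top of the worm (wrench frame: x = -52, y = -4, z = 22 mm): a dark knurled roller, 20 mm diameter, 16 mm long, axis along the wrench's y, in a window of the head. It stands 6 mm proud of the head and above the nut. Press on its top and stroke along the wrench's +x (from handle towards nut) to close the jaws; stroking back opens them.
- worm (a joint): angle of the worm, rad (several turns; falls as the jaws close): 0.8 mm of jaw travel per rad, so 8 mm per 100 mm of stroke. About 3 N along the stroke rolls it, so press with about 10 N or more. It stalls when the jaws are snug and does not creep back. A stroke is only as long as the fingertip that stays over the top line: lift and repeat.
- jaw (a joint): slide of the movable jaw, m: opening between the jaws = 30 mm + this value. 0.002 is an exact fit on the 32 mm nut; starts between 0.005 and 0.0064.
- spare_nut: loose spare hexagon nut on the lid, 24 mm across flats, 12 mm tall; leave it alone. Origin: centre of its underside.
- washer: loose flat washer on the lid, 36 mm across, 4 mm thick; leave it alone. Origin: centre of its underside.
- mug: white mug with a handle, 80 mm across, 95 mm high; leave it alone. Origin: centre of its underside.
- bowl: steel bowl, 120 mm across, 55 mm high; leave it alone. Origin: centre of its underside.
- jar: glass jar with an orange cap, 72 mm across, 90 mm high; leave it alone. Origin: centre of its underside.
- scraper: spatula lying on the table near the robot; leave it alone
- saucer: white saucer, 130 mm across, 18 mm high; leave it alone. Origin: centre of its underside.

How it is judged:
By the outcome, as a careful person would: the job done as asked, in the order asked, and still so for the second after the job is handed in, with the robot touching nothing.
It also fails if it takes over 67 s, if anything falls off the work surface, if the arm or the gripper's body presses on something with over 40 N, if the wrist force passes 120 N, or if a joint passes its speed limit or range.

## Working session

There is one attempt and no reset: what is moved stays moved. The work goes in short steps, Python scripts to look and compute and a shell command to move; the robot and the scene stay as the last step left them, time stands still between calls to the robot, and variables do not carry over. Pictures are saved under pics/ and viewed, at most 10 in all, crops included, and the job is handed in when it is done.

```bash
mkdir -p pics; cat > h.py <<'E'
import numpy as np, cv2
from bench import sense, grab_frame
def save(n,f): 
    d=grab_frame(n); cv2.imwrite(f,d["img"][:,:,::-1]); return d
def ray(d,u,v):
    K=d["mtx"]; E=d["extrinsics"]
    p=np.array([(u-K[0,2])/K[0,0],-(v-K[1,2])/K[1,1],-1.])
    return E[:3,3],E[:3,:3]@p
def onz(d,u,v,z):
    o,r=ray(d,u,v); return o+r*(z-o[2])/r[2]
E
python3 - <<'E'
from h import *
import pickle
a=save("scene","pics/s1.png"); b=save("side","pics/d1.png")
pickle.dump((a,b),open("c.pkl","wb"))
for d in(a,b): print(d.keys(),d["mtx"],d["extrinsics"].round(3))
s=sense();print(s)
E
```

```text
dict_keys(['img', 'mtx', 'extrinsics']) [[489.98958927   0.         246.28766511]
 [  0.         489.98958927 188.46937382]
 [  0.           0.           1.        ]] [[ 0.754 -0.37   0.543  1.263]
 [ 0.657  0.397 -0.641 -0.869]
 [ 0.021  0.84   0.542  0.79 ]
 [ 0.     0.     0.     1.   ]]
dict_keys(['img', 'mtx', 'extrinsics']) [[434.55125285   0.         251.69131469]
 [  0.         434.55125285 187.25485973]
 [  0.           0.           1.        ]] [[-0.978  0.173 -0.12   0.372]
 [-0.21  -0.75   0.627  0.904]
 [ 0.019  0.639  0.769  1.194]
 [ 0.     0.     0.     1.   ]]
{'time': 0.1, 'qpos': array([-1.12896980e+00,  1.26317226e-01, -4.05089328e-02,  1.40542557e+00,
       -9.61461605e-06,  1.57077238e+00]), 'qvel': array([-2.26601841e-03,  2.34218649e-05,  2.69373892e-03, -8.02884383e-04,
       -6.89188042e-04,  9.02805283e-04]), 'effort': array([-5.03591837e-04, -4.36903846e+01,  3.53605270e+01,  1.37079434e-02,
        3.43555951e-05, -3.17429283e-06]), 'ee_pos': array([ 0.22431978, -0.47424182,  0.23060677]), 'tcp_rot': array([-7.08964792e-04,  9.75694859e-01,  2.19132410e-01, -1.64136401e-04]), 'wrist_force': array([-0.66740699, -0.31459096, -0.32844029]), 'torque': array([-0.03238963,  0.05546642, -0.01796717]), 'grasp_force': 0.0, 'grip_width': 0.08540222445922127}
```

View pics/s1.png

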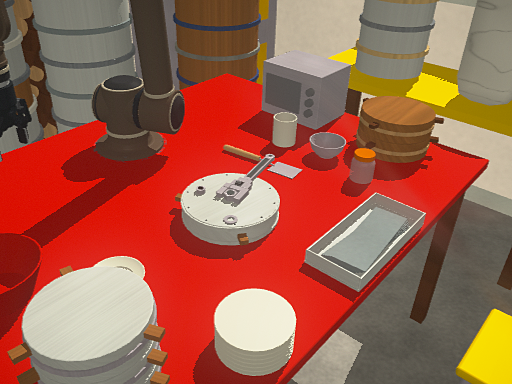

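View pics/d1.png

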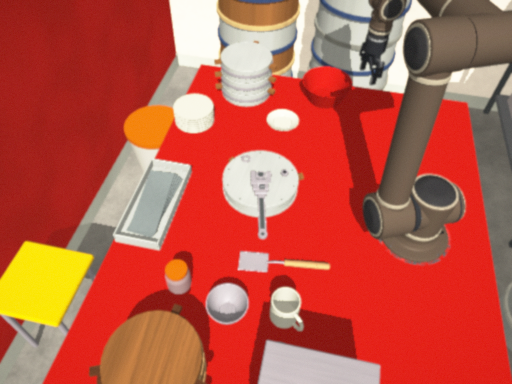

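The scene picture shows the steamer at (230,205) with the wrench handle running up to (270,158). The side picture shows the lid at (260,182) and the handle end at (263,236). I'll enlarge both.

```bash
python3 - <<'E'
import cv2
a=cv2.imread("pics/s1.png")[145:245,170:290]; b=cv2.imread("pics/d1.png")[145:245,210:310]
a=cv2.resize(a,None,fx=5,fy=5,interpolation=cv2.INTER_CUBIC)[:, :]
b=cv2.resize(b,None,fx=6,fy=6,interpolation=cv2.INTER_CUBIC)
cv2.imwrite("pics/s1c.png",a);cv2.imwrite("pics/d1c.png",b)
E
```

```text
(no output)
```

View pics/s1c.png

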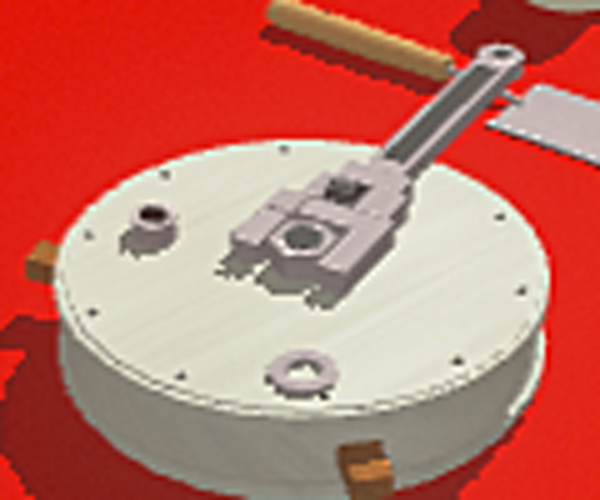

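View pics/d1c.png

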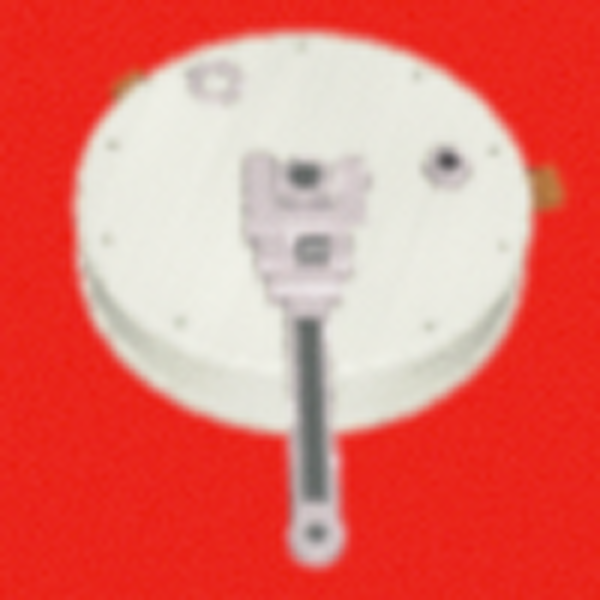

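The crops show the nut at scene (230.4,192.4) and side (260.7,174.5), the worm at scene (239.4,183) and side (262.2,186.7), and the handle-end hole at scene (270.4,155.6) and side (262.7,233.8).

```bash
python3 - <<'E'
from h import *
import pickle
a,b=pickle.load(open("c.pkl","rb"))
P={'nut':((302,237),(304,177),.076),'worm':((347,188),(313,247),.082),'hole':((502,53),(316,533),.072)}
for k,(s,t,z) in P.items():
    u=onz(a,170+s[0]/5-.4,145+s[1]/5-.4,z); v=onz(b,210+t[0]/6-.4,145+t[1]/6-.4,z); print(k,u.round(4),v.round(4))
s=sense()
d=grab_frame("wrist");print(d["hand_eye"].round(3),d["mtx"])
from scipy.spatial.transform import Rotation as R
print(R.from_quat(s["tcp_rot"][[1,2,3,0]]).as_matrix().round(3))
E
```

```text
nut [ 0.5282 -0.0682  0.076 ] [ 0.53   -0.0721  0.076 ]
worm [ 0.5194 -0.0226  0.082 ] [ 0.514 -0.017  0.082]
hole [0.4752 0.1677 0.072 ] [0.4763 0.1624 0.072 ]
[[ 0.     0.955  0.298  0.076]
 [ 1.    -0.     0.     0.   ]
 [ 0.     0.298 -0.955 -0.143]
 [ 0.     0.     0.     1.   ]] [[297.31863964   0.         256.55713717]
 [  0.         297.31863964 196.38905271]
 [  0.           0.           1.        ]]
[[ 0.904  0.428 -0.001]
 [ 0.428 -0.904  0.001]
 [-0.    -0.001 -1.   ]]
```

```bash
cat >> h.py <<'E'
from scipy.spatial.transform import Rotation as R
def Rt(s): return R.from_quat(np.array(s["tcp_rot"])[[1,2,3,0]]).as_matrix()
def go(x,y,z):
    s=sense(); M=Rt(s)
    print("t",s["time"],"tcp",s["ee_pos"].round(4),"xang",np.degrees(np.arctan2(M[1,0],M[0,0])).round(1),"tilt",M[2].round(3),"shift mm",(M.T@(np.array([x,y,z])-s["ee_pos"])*1000).round(1),"F",s["wrist_force"].round(1))
def wproj(d,M,p,u,v,z):
    K=d["mtx"];x=(u-K[0,2])/K[0,0];y=(v-K[1,2])/K[1,1];r=np.hypot(x,y)
    c=np.array([x/r*np.sin(r),-y/r*np.sin(r),-np.cos(r)]);H=d["hand_eye"]
    o=p+M@H[:3,3];w=M@H[:3,:3]@c; return o+w*(z-o[2])/w[2]
E
python3 -m jog '[[0,0,0,-0.169,0],[0,0,0,-0.169,0],[0,0,0,-0.169,0],[0,0,0,-0.169,0],[0,0,0,-0.169,0],[0,0,0,-0.169,0],[0,0,0,-0.169,0],[0,0,0,-0.169,0]]'
python3 -c "
from h import *
go(.514,-.020,.20)"
```

```text
time: 1.15
ee_pos: [0.2244, -0.4744, 0.231]
tcp_rot: [-0.0, 0.622, 0.783, 0.0]
wrist_force: [0.1, -0.1, -0.1]
grip_width: -0.0004
grasp_force: 0.0
t 1.15 tcp [ 0.2244 -0.4744  0.231 ] xang 103.1 tilt [ 0.001 -0.    -1.   ] shift mm [376.9 385.   31.2] F [ 0.1 -0.1 -0.1]
```

```bash
python3 -m jog '[[20,20,0,0,0],[35,35,3,0,0],[38,38,4,0,0],[38,38,4,0,0],[38,38,4,0,0],[38,38,4,0,0],[38,38,4,0,0],[38,38,4,0,0],[38,38,4,0,0],[36,38,0,0,0],[20,26,0,0,0],[0,0,0,0,0]]'
python3 - <<'E'
from h import *
import pickle
s=sense(); d=save("wrist","pics/w1.png"); pickle.dump((d,s),open("w1.pkl","wb"))
go(.514,-.020,.20)
E
```

```text
time: 2.65
ee_pos: [0.5174, -0.02, 0.1995]
tcp_rot: [-0.0, 0.623, 0.782, -0.0]
wrist_force: [-1.2, 0.1, 0.4]
grip_width: -0.0003
grasp_force: 0.0
t 2.7 tcp [ 0.5166 -0.0211  0.1996] xang 102.9 tilt [ 0.    -0.001 -1.   ] shift mm [ 1.6 -2.3 -0.4] F [-0.4 -0.1 -0.1]
```

View pics/w1.png

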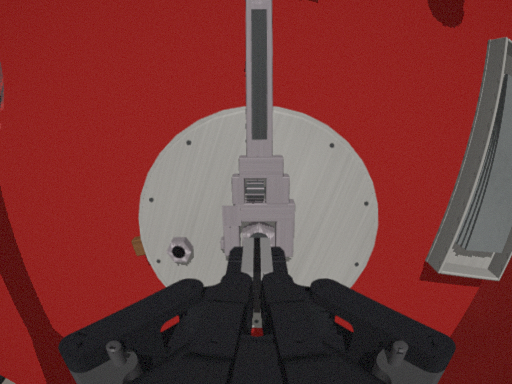

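The wrist view shows the worm at (256,188), the handle recess centreline at (259,20) and (259,138), and the nut's upper part near (258,230), with the fingertips just below it.

```bash
python3 - <<'E'
from h import *
import pickle
d,s=pickle.load(open("w1.pkl","rb"));M=Rt(s);p=s["ee_pos"]
w=wproj(d,M,p,256,188,.082);a=wproj(d,M,p,259,20,.072);b=wproj(d,M,p,259.5,138,.072)
wl=wproj(d,M,p,243,188,.076);wr=wproj(d,M,p,267,188,.076)
x=(b-a)/np.linalg.norm(b-a);print(w,a,b,np.degrees(np.arctan2(x[1],x[0])),wl,wr)
y=np.array([-x[1],x[0],0]);print("nut centre est",w+.052*x+.004*y)
print("axis offset of worm",(w-a)@y)
go(*w)
E
```

```text
[ 0.51576065 -0.01737283  0.082     ] [0.4838033  0.13331479 0.072     ] [0.5088816  0.02662127 0.072     ] -76.77274118086964 [ 0.50433939 -0.02173084  0.076     ] [ 0.52609146 -0.01671904  0.076     ]
nut centre est [ 0.53155286 -0.06707802  0.082     ]
axis offset of worm -0.0033699125823259193
t 2.7 tcp [ 0.5166 -0.0211  0.1996] xang 102.9 tilt [ 0.    -0.001 -1.   ] shift mm [  3.8   0.2 117.6] F [-0.4 -0.1 -0.1]
```

```bash
python3 -m jog '[[6,0,30,0,0],[6,0,40,0,0],[0,0,30,0,0],[0,0,9,0,0],[0,0,3,0,0],[0,0,0,0,0]]'
python3 -m jog '[[0,0,2,0,0],[0,0,1,0,0],[0,0,1,0,0],[0,0,0,0,0]]'
```

```text
time: 3.45
ee_pos: [0.5145, -0.0104, 0.0894]
tcp_rot: [0.001, 0.624, 0.781, 0.0]
wrist_force: [0.5, -0.1, 1.2]
grip_width: 0.0
grasp_force: 0.0
time: 3.95
ee_pos: [0.5139, -0.01, 0.0843]
tcp_rot: [-0.0, 0.624, 0.781, -0.0]
wrist_force: [0.2, -0.3, 0.0]
grip_width: 0.0
grasp_force: 0.0
```

```bash
python3 -m jog '[[0,0,1,0,0],[0,0,1,0,0],[0,0,0,0,0]]'; python3 -m jog '[[0,0,1,0,0],[0,0,0,0,0]]'
```

```text
time: 4.32
ee_pos: [0.5138, -0.0101, 0.0822]
tcp_rot: [-0.0, 0.624, 0.781, -0.0]
wrist_force: [-0.7, 0.7, 0.1]
grip_width: -0.0003
grasp_force: 0.0
time: 4.58
ee_pos: [0.5139, -0.0101, 0.0812]
tcp_rot: [-0.0, 0.624, 0.781, -0.0]
wrist_force: [0.1, 0.9, -0.2]
grip_width: 0.0002
grasp_force: 0.0
```

```bash
python3 -m jog '[[0,0,-2,0,0],[-4,0,0,0,0],[0,0,2,0,0],[0,0,0,0,0]]'; python3 -m jog '[[0,0,1,0,0],[0,0,0,0,0]]'; python3 -m jog '[[0,0,1,0,0],[0,0,0,0,0]]'
```

```text
time: 5.08
ee_pos: [0.5152, -0.0142, 0.0819]
tcp_rot: [0.001, 0.624, 0.781, 0.0]
wrist_force: [-0.2, -0.0, 3.8]
grip_width: 0.0
grasp_force: 2.1
time: 5.32
ee_pos: [0.5152, -0.0142, 0.0817]
tcp_rot: [0.001, 0.624, 0.781, 0.0]
wrist_force: [-3.1, -0.4, 10.3]
grip_width: 0.0001
grasp_force: 5.2
time: 5.58
ee_pos: [0.5153, -0.0141, 0.0815]
tcp_rot: [0.001, 0.624, 0.781, 0.001]
wrist_force: [-5.2, 1.3, 16.5]
grip_width: -0.0001
grasp_force: 8.2
```

```bash
python3 -m jog '[[-3,0,0,0,0],[-3,0,0,0,0],[0,0,0,0,0]]';python3 -m jog '[[-3,0,0,0,0],[-3,0,0,0,0],[0,0,0,0,0]]'
```

```text
time: 5.95
ee_pos: [0.5166, -0.0196, 0.0817]
tcp_rot: [0.001, 0.624, 0.781, 0.001]
wrist_force: [-6.6, 2.3, 17.2]
grip_width: -0.0004
grasp_force: 8.8
time: 6.32
ee_pos: [0.5179, -0.0253, 0.0816]
tcp_rot: [0.001, 0.624, 0.781, 0.001]
wrist_force: [-5.9, 2.4, 17.8]
grip_width: 0.0001
grasp_force: 8.7
```

```bash
python3 -m jog '[[-3,0,0,0,0],[0,0,0,0,0]]'; python3 -m jog '[[0,0,-5,0,0],[8,0,-1,0,0],[8,0,0,0,0],[0,0,3,0,0],[0,0,1,0,0],[0,0,2,0,0],[0,0,0,0,0]]'
```

```text
time: 6.58
ee_pos: [0.5186, -0.0282, 0.0816]
tcp_rot: [0.001, 0.624, 0.781, 0.001]
wrist_force: [-5.4, 2.0, 17.0]
grip_width: 0.0001
grasp_force: 8.6
time: 7.45
ee_pos: [0.5146, -0.0123, 0.0811]
tcp_rot: [-0.0, 0.624, 0.781, 0.001]
wrist_force: [-5.7, 2.9, 15.4]
grip_width: -0.0003
grasp_force: 8.2
```

```bash
python3 -m jog '[[-3,0,0,0,0],[-3,0,0,0,0],[-3,0,0,0,0],[-3,0,0,0,0],[-3,0,0,0,0],[0,0,0,0,0]]'
python3 - <<'E'
from h import *
a=save("scene","pics/s2.png")["img"][170:215,205:265]
b=cv2.imread("pics/s1.png")[170:215,205:265]
f=lambda i:cv2.resize(i,None,fx=6.5,fy=6.5,interpolation=cv2.INTER_CUBIC)
cv2.imwrite("pics/s2c.png",np.hstack([f(b),f(a[:,:,::-1].copy())]))
E
```

```text
time: 8.2
ee_pos: [0.5181, -0.0274, 0.0816]
tcp_rot: [0.0, 0.624, 0.781, 0.001]
wrist_force: [-7.0, 1.4, 18.7]
grip_width: -0.0
grasp_force: 9.5
```

View pics/s2c.png

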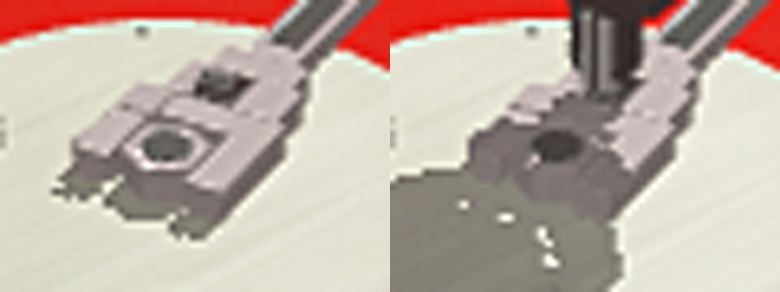

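After two strokes (left before, right now, in shadow) the left jaw stands closer to the nut at (480,140). The worm is still rolling at low drag, so I'll stroke on until it stalls.

```bash
python3 -m jog '[[0,0,-5,0,0],[8,0,-1,0,0],[8,0,0,0,0],[0,0,3,0,0],[0,0,1,0,0],[0,0,2,0,0],[0,0,0,0,0]]'
for i in 1; do python3 -m jog '[[-3,0,0,0,0],[-3,0,0,0,0],[0,0,0,0,0]]'; python3 -m jog '[[-3,0,0,0,0],[-3,0,0,0,0],[0,0,0,0,0]]'; python3 -m jog '[[-3,0,0,0,0],[0,0,0,0,0]]';done
```

```text
time: 9.12
ee_pos: [0.5143, -0.0111, 0.0807]
tcp_rot: [-0.0, 0.624, 0.782, 0.001]
wrist_force: [-5.7, 4.6, 13.7]
grip_width: -0.0001
grasp_force: 7.0
time: 9.5
ee_pos: [0.5158, -0.0177, 0.0816]
tcp_rot: [0.0, 0.624, 0.781, 0.001]
wrist_force: [-7.1, 3.3, 19.4]
grip_width: -0.0002
grasp_force: 9.4
time: 9.88
ee_pos: [0.5172, -0.0236, 0.0816]
tcp_rot: [0.001, 0.624, 0.781, 0.001]
wrist_force: [-6.1, 2.0, 18.7]
grip_width: 0.0001
grasp_force: 9.4
time: 10.12
ee_pos: [0.5178, -0.0265, 0.0816]
tcp_rot: [0.0, 0.624, 0.781, 0.001]
wrist_force: [-5.9, 1.8, 18.6]
grip_width: -0.0002
grasp_force: 9.3
```

```bash
python3 -m jog '[[0,0,-5,0,0],[7,0,-1,0,0],[7,0,0,0,0],[0,0,3,0,0],[0,0,1,0,0],[0,0,2,0,0],[0,0,0,0,0]]'
python3 -m jog '[[-3,0,0,0,0],[-2,0,0,0,0],[0,0,0,0,0]]'; python3 -m jog '[[-3,0,0,0,0],[0,0,0,0,0]]'; python3 -m jog '[[-3,0,0,0,0],[0,0,0,0,0]]';  python3 -m jog '[[-3,0,0,0,0],[0,0,0,0,0]]'
```

```text
time: 11.0
ee_pos: [0.5146, -0.0123, 0.0811]
tcp_rot: [0.0, 0.624, 0.782, 0.001]
wrist_force: [-5.5, 3.4, 15.7]
grip_width: -0.0002
grasp_force: 8.2
time: 11.38
ee_pos: [0.5158, -0.0176, 0.0816]
tcp_rot: [0.0, 0.624, 0.781, 0.001]
wrist_force: [-6.7, 2.2, 18.9]
grip_width: -0.0002
grasp_force: 9.7
time: 11.62
ee_pos: [0.5164, -0.0204, 0.0816]
tcp_rot: [0.0, 0.624, 0.781, 0.001]
wrist_force: [-7.6, 1.8, 19.0]
grip_width: 0.0
grasp_force: 9.7
time: 11.88
ee_pos: [0.517, -0.0233, 0.0816]
tcp_rot: [0.0, 0.624, 0.781, 0.001]
wrist_force: [-7.6, 2.0, 20.1]
grip_width: 0.0001
grasp_force: 9.8
time: 12.12
ee_pos: [0.5176, -0.0262, 0.0816]
tcp_rot: [0.0, 0.624, 0.781, 0.001]
wrist_force: [-7.5, 2.5, 20.4]
grip_width: 0.0002
grasp_force: 9.9
```

```bash
python3 -m jog '[[0,0,-5,0,0],[7,0,-1,0,0],[7,0,0,0,0],[0,0,3,0,0],[0,0,1,0,0],[0,0,2,0,0],[0,0,0,0,0]]'
python3 -m jog '[[-3,0,0,0,0],[-2,0,0,0,0],[0,0,0,0,0]]'; python3 -m jog '[[-3,0,0,0,0],[0,0,0,0,0]]'; python3 -m jog '[[-3,0,0,0,0],[0,0,0,0,0]]';  python3 -m jog '[[-3,0,0,0,0],[0,0,0,0,0]]'
python3 -m jog '[[0,0,-10,0,0],[20,0,-40,0,0],[30,0,-40,0,0],[30,0,-20,0,0],[0,0,0,0,0]]'
python3 - <<'E'
from h import *
import pickle
s=sense(); d=save("wrist","pics/w2.png"); pickle.dump((d,s),open("w2.pkl","wb"))
go(.52,-.02,.2)
i=cv2.imread("pics/w2.png")[160:320,150:362];cv2.imwrite("pics/w2c.png",cv2.resize(i,None,fx=3.7,fy=3.7,interpolation=cv2.INTER_CUBIC))
E
```

```text
time: 13.0
ee_pos: [0.5146, -0.0123, 0.081]
tcp_rot: [-0.0, 0.624, 0.782, 0.001]
wrist_force: [-6.4, 3.5, 14.7]
grip_width: -0.0001
grasp_force: 8.1
time: 13.38
ee_pos: [0.5158, -0.0176, 0.0816]
tcp_rot: [0.0, 0.624, 0.781, 0.001]
wrist_force: [-6.7, 2.1, 19.0]
grip_width: 0.0
grasp_force: 9.7
time: 13.62
ee_pos: [0.5164, -0.0204, 0.0816]
tcp_rot: [0.0, 0.624, 0.781, 0.001]
wrist_force: [-8.0, 3.0, 19.5]
grip_width: -0.0004
grasp_force: 9.8
time: 13.88
ee_pos: [0.5169, -0.023, 0.0816]
tcp_rot: [-0.0, 0.624, 0.781, 0.001]
wrist_force: [-7.9, 4.3, 19.4]
grip_width: -0.0003
grasp_force: 9.9
time: 14.12
ee_pos: [0.5175, -0.0257, 0.0816]
tcp_rot: [-0.0, 0.624, 0.782, 0.001]
wrist_force: [-8.5, 4.5, 20.8]
grip_width: -0.0003
grasp_force: 10.0
time: 14.75
ee_pos: [0.5007, 0.0526, 0.191]
tcp_rot: [0.001, 0.623, 0.782, 0.001]
wrist_force: [0.5, -0.2, -0.5]
grip_width: 0.0
grasp_force: 0.0
t 14.8 tcp [0.5003 0.0518 0.1896] xang 102.9 tilt [-0.001  0.001 -1.   ] shift mm [-74.4   3.2 -10.3] F [-0.2 -0.7 -0.5]
```

View pics/w2c.png

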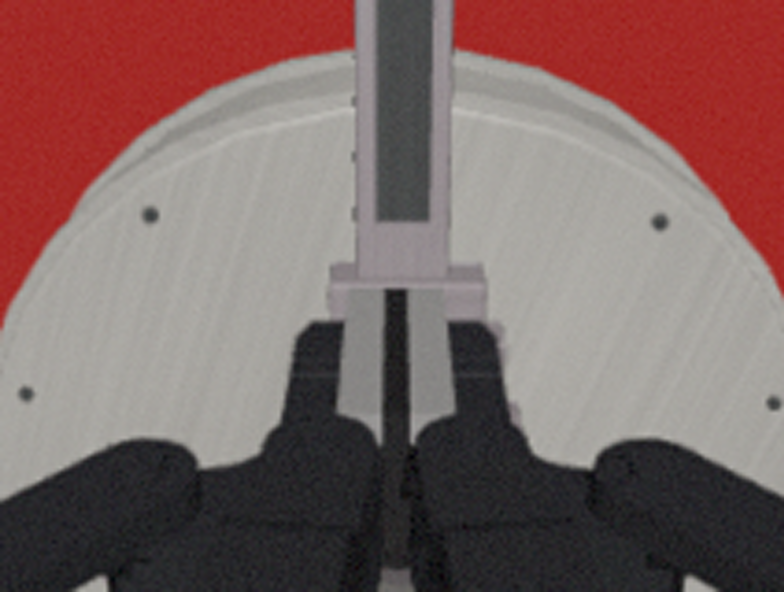

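From here the fingers hide the head; only the handle recess at (403,110) is visible. I'll use the scene camera instead.

```bash
python3 - <<'E'
from h import *
import pickle
d=save("scene","pics/s3.png"); pickle.dump(d,open("s3.pkl","wb"))
b=cv2.imread("pics/s1.png")[165:213,200:260];a=cv2.imread("pics/s3.png")[165:213,200:260]
f=lambda i:cv2.resize(i,None,fx=6.6,fy=6.6,interpolation=cv2.INTER_CUBIC)
cv2.imwrite("pics/s3c.png",np.hstack([f(b),f(a)]))
E
```

```text
(no output)
```

View pics/s3c.png

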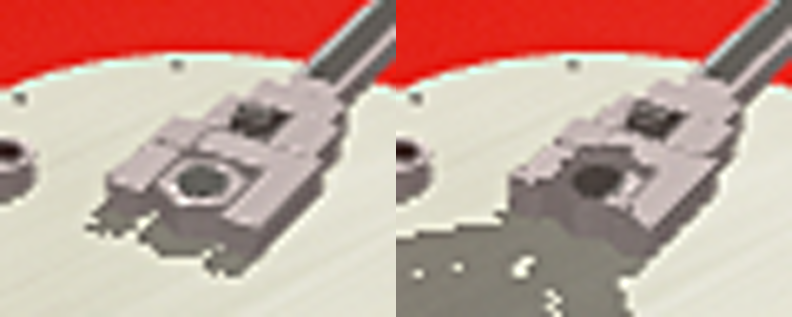

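The sliding jaw (left) has moved in to about (512,180), and the gap and its shadow at the nut have gone. One more stroke, pressing a little harder, will confirm the stall.

```bash
python3 -m jog '[[-33,0,20,0,0],[-33,0,40,0,0],[0,0,40,0,0],[0,0,4,0,0],[0,0,3,0,0],[0,0,2,0,0],[0,0,2,0,0],[0,0,0,0,0]]'
python3 -m jog '[[-3,0,0,0,0],[0,0,0,0,0]]'; python3 -m jog '[[-3,0,0,0,0],[0,0,0,0,0]]';  python3 -m jog '[[-3,0,0,0,0],[0,0,0,0,0]]'; python3 -m jog '[[-3,0,0,0,0],[0,0,0,0,0]]'
```

```text
time: 15.85
ee_pos: [0.5138, -0.0126, 0.081]
tcp_rot: [-0.0, 0.624, 0.781, 0.0]
wrist_force: [-10.1, 1.9, 18.8]
grip_width: 0.0001
grasp_force: 9.5
time: 16.1
ee_pos: [0.5144, -0.0158, 0.0815]
tcp_rot: [0.0, 0.624, 0.781, 0.0]
wrist_force: [-11.6, 1.9, 22.4]
grip_width: 0.0
grasp_force: 11.2
time: 16.35
ee_pos: [0.515, -0.0187, 0.0815]
tcp_rot: [0.0, 0.624, 0.781, 0.0]
wrist_force: [-12.4, 0.6, 23.2]
grip_width: 0.0001
grasp_force: 11.4
time: 16.6
ee_pos: [0.5156, -0.0212, 0.0815]
tcp_rot: [-0.0, 0.624, 0.782, 0.001]
wrist_force: [-12.9, 2.9, 22.4]
grip_width: -0.0001
grasp_force: 11.6
time: 16.85
ee_pos: [0.5161, -0.0237, 0.0815]
tcp_rot: [-0.001, 0.624, 0.782, 0.001]
wrist_force: [-12.5, 4.9, 24.4]
grip_width: 0.0004
grasp_force: 11.7
```

```bash
python3 -m jog '[[-3,0,0,0,0],[0,0,0,0,0]]'; python3 -m jog '[[0,0,-6,0,0],[8,2,0,0,0],[8,0,0,0,0],[0,0,3,0,0],[0,0,3,0,0],[0,0,0,0,0]]'
python3 -m jog '[[-3,0,0,0,0],[0,0,0,0,0]]'; python3 -m jog '[[-3,0,0,0,0],[0,0,0,0,0]]';  python3 -m jog '[[-3,0,0,0,0],[0,0,0,0,0]]'; python3 -m jog '[[-3,0,0,0,0],[0,0,0,0,0]]'; python3 -m jog '[[-3,0,0,0,0],[0,0,0,0,0]]'
```

```text
time: 17.1
ee_pos: [0.5167, -0.0262, 0.0815]
tcp_rot: [-0.001, 0.624, 0.782, 0.001]
wrist_force: [-13.4, 5.4, 23.7]
grip_width: -0.0004
grasp_force: 11.8
time: 17.85
ee_pos: [0.5165, -0.0103, 0.0802]
tcp_rot: [-0.0, 0.624, 0.782, 0.002]
wrist_force: [-6.0, 4.8, 17.3]
grip_width: 0.0003
grasp_force: 9.2
time: 18.1
ee_pos: [0.5173, -0.013, 0.081]
tcp_rot: [-0.0, 0.624, 0.782, 0.002]
wrist_force: [-7.7, 6.3, 23.3]
grip_width: -0.0001
grasp_force: 11.9
time: 18.35
ee_pos: [0.5181, -0.0166, 0.0814]
tcp_rot: [0.001, 0.624, 0.782, 0.002]
wrist_force: [-9.3, 3.7, 25.6]
grip_width: -0.0003
grasp_force: 12.7
time: 18.6
ee_pos: [0.5187, -0.0193, 0.0814]
tcp_rot: [0.0, 0.624, 0.782, 0.002]
wrist_force: [-9.9, 5.2, 24.9]
grip_width: -0.0002
grasp_force: 12.7
time: 18.85
ee_pos: [0.5193, -0.0218, 0.0814]
tcp_rot: [0.0, 0.624, 0.782, 0.002]
wrist_force: [-8.8, 6.9, 25.9]
grip_width: 0.0002
grasp_force: 12.9
time: 19.1
ee_pos: [0.5199, -0.0244, 0.0814]
tcp_rot: [-0.0, 0.624, 0.782, 0.002]
wrist_force: [-8.8, 7.9, 25.5]
grip_width: 0.0
grasp_force: 13.0
```

The drag now levels off near 9 to 10 N with the tip slipping, so the worm has stalled and the jaws are snug. Next I'll grip the handle.

```bash
python3 -m jog '[[0,0,-10,0,0],[0,0,-40,0,0],[30,0,0,0,50],[30,0,0,0,50],[30,0,0,0,50],[0,0,0,0,50]]'
python3 - <<'E'
from h import *
import pickle
s=sense(); d=save("wrist","pics/w3.png"); pickle.dump((d,s),open("w3.pkl","wb"))
go(.4883,.112,.047)
E
```

```text
time: 19.85
ee_pos: [0.4992, 0.0627, 0.1278]
tcp_rot: [-0.0, 0.623, 0.782, -0.0]
wrist_force: [0.1, 0.4, -0.9]
grip_width: 0.0499
grasp_force: 0.0
t 19.9 tcp [0.4995 0.0619 0.1279] xang 102.9 tilt [-0.    -0.001 -1.   ] shift mm [51.3  0.3 80.9] F [0.1 0.6 0.2]
```

View pics/w3.png

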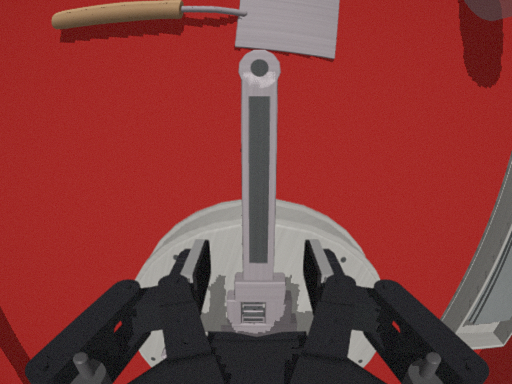

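The handle runs from (258,262) to the end hole at (259,68), centred between the fingers, with the worm at (253,312).

```bash
python3 - <<'E'
from h import *
import pickle
d,s=pickle.load(open("w3.pkl","rb"));M=Rt(s);p=s["ee_pos"]
a=wproj(d,M,p,259.5,68,.072);b=wproj(d,M,p,258,262,.072);w=wproj(d,M,p,253.5,312,.082)
x=(b-a)/np.linalg.norm(b-a);y=np.array([-x[1],x[0],0]);print(a,b,w,np.degrees(np.arctan2(x[1],x[0])))
n=w+.052*x+.004*y; print("nut",n); h=n-.185*x; h[2]=.047; print("handle",h); go(*h)
E
python3 -m jog '[[15,0,20,0,50],[18,0,25,0,50],[18,0,25,0,50],[0,0,10,0,50],[0,0,0,0,50]]'
```

```text
[0.47790284 0.16238608 0.072     ] [0.5084978  0.02549645 0.072     ] [ 0.51432565 -0.01575438  0.082     ] -77.4013983159032
nut [ 0.52957155 -0.06562985  0.082     ]
handle [0.48921946 0.11491573 0.047     ]
t 19.9 tcp [0.4995 0.0619 0.1279] xang 102.9 tilt [-0.    -0.001 -1.   ] shift mm [54.   1.8 80.9] F [0.1 0.6 0.2]
time: 20.52
ee_pos: [0.4883, 0.1104, 0.0478]
tcp_rot: [-0.0, 0.624, 0.781, -0.001]
wrist_force: [0.4, 0.8, 0.0]
grip_width: 0.05
grasp_force: 0.0
```

```bash
python3 -m jog '[[0,0,0,0,10],[0,0,0,0,10],[0,0,0,0,10],[0,0,0,0,10],[0,0,0,0,10]]'
python3 -m jog '[[-0.15,7.3,0,0.04,10],[-0.15,7.3,0,0.04,10],[-0.15,7.3,0,0.04,10],[-0.15,7.3,0,0.04,10],[-0.15,7.3,0,0.04,10],[0,0,0,0,10]]'
python3 - <<'E'
from h import *
s=sense();M=Rt(s);p=s["ee_pos"];print(s["torque"],np.degrees(np.arctan2(M[1,0],M[0,0])),np.hypot(*(p[:2]-[.53,-.0675])),np.degrees(np.arctan2(p[1]+.0675,p[0]-.53)))
E
```

```text
time: 21.15
ee_pos: [0.4894, 0.1109, 0.0495]
tcp_rot: [0.001, 0.624, 0.781, 0.0]
wrist_force: [0.3, -2.9, 7.0]
grip_width: 0.0229
grasp_force: 59.2
time: 21.9
ee_pos: [0.5255, 0.1155, 0.0494]
tcp_rot: [0.001, 0.699, 0.715, 0.0]
wrist_force: [-0.8, -3.0, 6.1]
grip_width: 0.023
grasp_force: 59.4
[-0.42070849  0.16099124  0.26579811] 91.32619222944612 0.18307510249971146 91.397183035863
```

```bash

python3 -m jog '[[-0.15,7.3,0,0.04,10],[-0.15,7.3,0,0.04,10],[-0.15,7.3,0,0.04,10],[-0.15,7.3,0,0.04,10],[-0.15,7.3,0,0.04,10],[-0.15,7.3,0,0.04,10],[-0.15,7.3,0,0.04,10],[0,0,0,0,10]]'
cat > c.py <<'E'
from h import *
s=sense();M=Rt(s);p=s["ee_pos"];print(s["time"],s["wrist_force"],s["torque"],np.degrees(np.arctan2(M[1,0],M[0,0])),np.hypot(*(p[:2]-[.53,-.0675])),np.degrees(np.arctan2(p[1]+.0675,p[0]-.53)))
E
python3 c.py
```

```text
time: 22.9
ee_pos: [0.5767, 0.1099, 0.0495]
tcp_rot: [0.001, 0.792, 0.611, 0.001]
wrist_force: [1.8, 0.5, 4.0]
grip_width: 0.0227
grasp_force: 59.2
22.9 [1.8418617  0.46622837 3.96672978] [-0.08319887 -0.36877792  0.5318978 ] 75.3229525551527 0.18347032982529965 75.23775116017733
```

```bash

python3 -m jog '[[-0.15,7.3,0,0.04,10],[-0.15,7.3,0,0.04,10],[-0.15,7.3,0,0.04,10],[-0.15,7.3,0,0.04,10],[-0.15,7.3,0,0.04,10],[-0.15,7.3,0,0.04,10],[-0.15,7.3,0,0.04,10],[-0.15,7.3,0,0.04,10],[0,0,0,0,10],[0,0,0,0,10]]'
python3 c.py
```

```text
time: 24.15
ee_pos: [0.6309, 0.0867, 0.0495]
tcp_rot: [0.001, 0.879, 0.477, 0.002]
wrist_force: [5.2, 1.8, 3.5]
grip_width: 0.0229
grasp_force: 59.3
24.15 [5.21868615 1.81802126 3.48390817] [ 0.35101884 -1.09060414  0.82863091] 56.96358565250724 0.1842622864826289 56.80559273343301
```

```bash

python3 -m jog '[[0,0,0,0,50],[0,0,0,0,50],[0,0,0,0,50],[0,0,-15,0,50],[0,0,-35,0,50],[-15,0,-35,0,50],[-30,0,-20,0,30],[-45,0,0,0,0],[-40,0,0,0,0],[0,0,0,0,0]]'
python3 - <<'E'
from h import *
import pickle
s=sense(); d=save("wrist","pics/w4.png"); pickle.dump((d,s),open("w4.pkl","wb")); go(.5,0,.2)
E
```

```text
time: 25.4
ee_pos: [0.5564, -0.0245, 0.1549]
tcp_rot: [0.0, 0.88, 0.475, 0.0]
wrist_force: [1.1, -0.0, 0.0]
grip_width: 0.0002
grasp_force: 0.0
t 25.45 tcp [ 0.5574 -0.0235  0.1547] xang 56.8 tilt [ 0.001  0.001 -1.   ] shift mm [-11.7 -60.8 -45.4] F [ 0.2  0.1 -0.2]
```

View pics/w4.png

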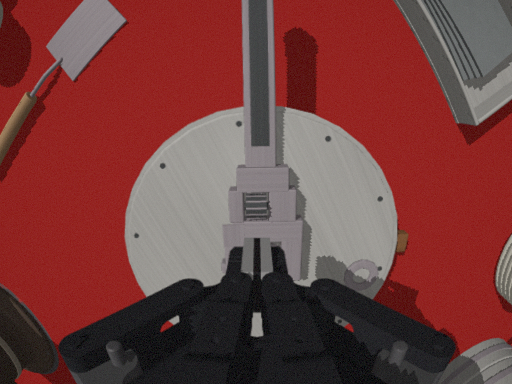

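```bash
python3 - <<'E'
from h import *
import pickle
for f,a,b,l,r in (("w1",(259,20),(259.5,138),(222.5,225),(294.5,225)),("w4",(258,10),(259.5,143),(223,235),(302,235))):
    d,s=pickle.load(open(f+".pkl","rb"));M=Rt(s);p=s["ee_pos"]
    g=cv2.cvtColor(d["img"],cv2.COLOR_RGB2GRAY).astype(int)
    A=wproj(d,M,p,*a,.072);B=wproj(d,M,p,*b,.072);x=B-A
    x/=np.linalg.norm(x); y=np.array([-x[1],x[0],0])
    print(f,"angle",np.degrees(np.arctan2(x[1],x[0])))
    for v in (l[1]-4,l[1],l[1]+4):
        print(v,g[v,214:234],g[v,288:308])
    for q in(l,r):
        P=wproj(d,M,p,*q,.076);print("x,y",((P-A)@x*1e3).round(1),((P-A)@y*1e3).round(1))
E
```

```text
w1 angle -76.77274118086964
221 [148 148 150 150 153 150 152 151 143 134 131 129 130 131 132 132 128 129
 127 127] [130 134 131 130 128 123 133 154 158 156 157 154 156 155 155 154 153 152
 151 155]
225 [147 151 150 152 149 151 153 153 145 136 128 128 130 133 133 130 127 130
 130 129] [131 131 130 130 127 122 130 154 157 155 155 156 154 154 152 150 153 154
 155 154]
229 [150 148 151 150 153 149 152 149 147 134 134 133 131 134 135 135 127 133
 137 133] [128 129 130 127 127 121 135 155 155 155 157 153 152 153 153 152 154 152
 152 154]
x,y 192.9 -36.2
x,y 193.2 34.0
w4 angle -122.59683634839993
231 [156 151 154 152 153 152 151 150 143 140 126 131 130 130 131 130 131 133
 130 129] [131 131 129 130 129 129 130 129 128 129 128 131 128 119 102  88  96  95
  95  94]
235 [148 153 156 155 155 150 155 152 148 135 128 127 127 130 130 132 130 130
 129 128] [128 134 131 130 132 132 132 135 132 130 131 128 131 123  97  92  98  97
  94  96]
239 [148 150 151 152 155 151 154 151 154 142 130 133 127 129 134 130 129 133
 128 131] [130 132 131 129 128 128 130 130 129 127 128 132 129 113  92  91  92  95
  96  91]
x,y 177.8 -30.6
x,y 178.7 34.4
```

```bash
python3 -m jog '[[0,0,-40,0,0],[0,0,0,0,0],[0,0,0,0,0]]'; python3 -c "
from bench import job_done
print(job_done())"
```

```text
time: 25.82
ee_pos: [0.558, -0.022, 0.1933]
tcp_rot: [0.0, 0.879, 0.477, 0.0]
wrist_force: [-1.0, -0.4, -0.1]
grip_width: -0.0003
grasp_force: 0.0
the job is handed in; nothing more can be done
None
```

I rolled the worm until it stalled with the jaws snug on the nut, swung the wrench about 45° clockwise (about 0.79 rad by camera; the nut's own angle was not read directly), and handed the job in at 25.8 s with the wrench left on the lid, the gripper clear and no verdict returned.

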